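Sweep the whole discs into the counting tray's trough and shut its cover

TASK

On the deck of the slate-grey counting tray lie four whole ceramic discs and two broken halves. With the closed fingers, gently sweep the four whole discs across the deck into the open trough at the tray's right-hand side, leaving both halves on the deck; then push the trough's hinged cover over and press it fully shut. Only push: pinch or pick up none of the pieces, and leave everything round the tray where it stands.

Things in the scene. Friction and masses are not known exactly. Their poses are not given: they have to be found in the camera images.
- tray: Slate-grey counting tray, fixed on the bench, 200 mm (its x) by 184 mm (its y); origin at the centre of its underside, z up. At yaw 0 its x points away from the robot and its y to the robot's left; turned at most 0.3 rad. Rims 4 mm thick stand 8 mm above the deck along x = +-98 and y = +90 mm (tray frame); a small spout and a lip stick out 17 and 10 mm at its near and left sides.
- deck (a point): Middle of the flat deck on which the pieces lie, (0, 18, 30) mm in the tray's frame, so 30 mm above the bench. The deck spans x -96..+96 mm, y -52..+88 mm in the tray's frame. At y = -52 mm it ends without a rim and drops straight into the trough.
- trough (a point): Middle of the trough's floor, (0, -70, 4) mm in the tray's frame. The trough runs along the tray's right-hand side: inside y -88..-52 mm, x -96..+96 mm, 26 mm deep below the deck. Its outer wall, 4 mm thick, is as high as the deck and carries the cover's hinge; its near end wall is notched to 20 mm above the bench for the spout.
- cover (a joint): Hinge of the trough's cover, along the tray's x at y = -92 mm, 32 mm above the bench. 0 = shut, 1.57 = upright, up to 1.9 = leaning out, away from the deck; starts at 1.6 to 1.85. Stiff (0.035 N m, about 1 N at the free edge): it stays at any angle it is left at and must be pushed the whole way down. A piece on the deck's edge stops it from shutting.
- cover_edge (a point): Middle of the free edge of the cover, 45 mm from the hinge line; moves with it. The cover is an aluminium plate 188 mm long (tray's x), 45 mm wide, 3 mm thick. Shut, it is level, its top 33.5 mm above the bench, its edge lying 5 mm over the deck.
- disc_a: Whole white ceramic disc, 20 mm diameter, 8 mm thick, about 12 g, lying flat and loose on the tray's deck; origin at the centre of its underside, z its axis. Brittle: over 15 N from the fingers breaks it (sliding it takes 0.1 N). The six pieces start at y -18..+40 mm in the tray's frame, in six lanes about 28 mm apart in the tray's x.
- disc_b: Whole white ceramic disc, 20 mm diameter, 8 mm thick, about 12 g, lying flat and loose on the tray's deck; origin at the centre of its underside, z its axis. Brittle: over 15 N from the fingers breaks it (sliding it takes 0.1 N). The six pieces start at y -18..+40 mm in the tray's frame, in six lanes about 28 mm apart in the tray's x.
- disc_c: Whole white ceramic disc, 20 mm diameter, 8 mm thick, about 12 g, lying flat and loose on the tray's deck; origin at the centre of its underside, z its axis. Brittle: over 15 N from the fingers breaks it (sliding it takes 0.1 N). The six pieces start at y -18..+40 mm in the tray's frame, in six lanes about 28 mm apart in the tray's x.
- disc_d: Whole white ceramic disc, 20 mm diameter, 8 mm thick, about 12 g, lying flat and loose on the tray's deck; origin at the centre of its underside, z its axis. Brittle: over 15 N from the fingers breaks it (sliding it takes 0.1 N). The six pieces start at y -18..+40 mm in the tray's frame, in six lanes about 28 mm apart in the tray's x.
- half_a: Broken half of such a disc: white, D-shaped, 20 mm by 10 mm, 8 mm thick, 10 g, lying flat on the deck at any yaw among the whole discs; origin at about the middle of its underside. Must stay on the deck.
- half_b: Broken half of such a disc: white, D-shaped, 20 mm by 10 mm, 8 mm thick, 10 g, lying flat on the deck at any yaw among the whole discs; origin at about the middle of its underside. Must stay on the deck.
- jar_1: Bystander: wide-neck jar with a red lid, 50 mm diameter, 72 mm high, loose on the bench beyond the tray; origin at the centre of its underside.
- vial_4: Bystander: capped glass vial, 27 mm diameter, 66 mm high, loose on the bench beyond the tray; origin at the centre of its underside.
- beaker: Bystander: small beaker, 53 mm diameter, 70 mm high, loose on the bench beyond the tray, to the left; origin at the centre of its underside.
- tweezers: Bystander: tweezers lying flat, 126 mm long, 8 mm high, loose on the bench left of the tray; origin at the centre of its underside.
- lab_timer: Bystander: bench timer, 72 x 62 x 19 mm, loose on the bench left of the tray; origin at the centre of its underside.
- vial_3: Bystander: capped glass vial, 27 mm diameter, 66 mm high, loose on the bench on the robot's side of the tray; origin at the centre of its underside.

How it is judged:
By the outcome, as a careful person would: the job done as asked, in the order asked, and still so for the second after the job is handed in, with the robot touching nothing.
It also fails if it takes over 54 s, if anything falls off the work surface, if the arm or the gripper's body presses on something with over 40 N, if the wrist force passes 120 N, or if a joint passes its speed limit or range.

ROBOT

A 6-joint arm with a two-finger parallel gripper is mounted at the origin on a cart in front of the work surface, level with it; the furniture and walls round the work are solid. World frame = base frame: x ahead of the robot, y to its left, z up, the work surface at z = 0. Lengths are in m, angles in rad, forces in N, time in s.
With the tool pointing down it reaches from about 0.35 to 0.775 m from the base axis. Payload 5.5 kg.
Tool frame: the origin (TCP) lies at the very end of the fingers, on their centre line; the grasp point (between the pads) lies 19 mm behind it; x points along the fingers, y is the direction in which the jaws open and shut, and the axes are right-handed (so a half turn about x gives the same grasp; the last joint's range is limited). The gripper opens to 85 mm and grips with 20 to 120 N. Pads are 22 mm wide; open, the fingers measure 114 mm over their backs; the gripper's body (76 mm by 85 mm) begins 54 mm behind the grasp point. The pads swing forward as they close: fully open they stand 13 mm farther back than shut.
Start: joints at [-1.488, 0.313, 0.046, 1.304, 0, 1.431], TCP at [0.127, -0.561, 0.231] pointing down, gripper open.
Joint ranges: [-2.76, 2.76], [-0.86, 1.69], [-1.03, 1.26], [-2.2, 2.34], [-1.47, 1.5], [-3.14, 3.14]. Speed limits (rad/s): [2.57, 2.57, 3.14, 3.14, 3.14, 3.14].

INTERFACE

Orientations are given as a unit quaternion [w, x, y, z].
In Python, from workcell import env gives the robot as it stands.
- The arm moves only by the tool drive_tool, never from a script. Its argument "plan" is a list that holds one entry, the list of rows, each a list of 7 numbers: the shift along the tool's x, y, z in cm, then the turn, a rotation vector about the tool's x, y, z in degrees, then the opening, from 0 (shut) to 1 (fully open). In form: [[[tx, ty, tz, wx, wy, wz, fingers], ...]]. A call has exactly 5 rows; each row shifts and turns the commanded pose from where the row before left it, along the tool's axes as they then stand; what a row does not reach is not made up. A row lasts 1/12 s, in which the tool goes at most 41.7 mm and 7.16 degrees, less where a joint would pass 70% of its speed; a pose out of reach is approached as far as the arm can. A call with a gripper value outside its range is refused whole. The fingers move at their own pace and stop on an object; "squeeze" is the grip in N (left out, the last holds). Time passes only in rows, so rows that do not move let the fingers close, or fill a call up. It gives the time, the measured TCP pose, the force and the opening at its end, in the units of the state.
- env.get_state(): the state, without advancing time (a new reading comes with each control period).
- env.read_camera(name): name is "side" or "top" or "wrist"; returns the picture (420x560x3 uint8, red, green, blue); there is no depth.
- env.camera_model(name): a dict with "camera_matrix" (3x3 intrinsics, pixels), "k1" (the pictures are not rectified: a ray, as slopes to the right and down, at radius r is drawn at 1 + k1 r^2 times it, then the intrinsics apply), "camera_from_world" (4x4, takes a point from world to camera coordinates); the wrist camera has in their place "T_tool_cam" (4x4, takes a point from camera to tool coordinates, whose origin is the TCP and whose axes are the tool frame's). Camera axes: x right, y down, z forward; pixel columns grow to the right and rows downward; lengths in m; the calibration is good to about 2 mm. A picture is of the moment at which its call begins: read the wrist's pose just before it. camera_model takes no time and is no camera call.
- env.hand_in(): hands the job in, once; it reports no verdict.
The state is a dict: "clock": time; "joint_pos": joint angles; "qvel": joint speeds; "tau": joint torques, N m; "tcp_pos": TCP position; "orientation": TCP orientation; "wrist_force": force on the tool from outside, world axes, zero at the start; "ft_torque": the same for the moment, N m; "finger_gap": finger opening in m.
Only numpy, scipy, OpenCV 4.12 (cv2) and the standard library are available. Lean on these libraries where they do the work, as an engineer would, in place of code of your own. Each camera call takes 0.05 s, during which the arm holds its last target.

## Working session

There is one attempt and no reset: what is moved stays moved. The work goes in short steps, Python scripts to look and compute and a tool call to move; the robot and the scene stay as the last step left them, time stands still between calls to the robot, and variables do not carry over. Pictures are saved under pics/ and viewed, and the job is handed in when it is done.

Besides the shell and the picture viewer there is one more tool, called after "Request:" by a JSON object that holds its "op" and its "data". drive_tool: Moves the arm, as the interface text tells. Its arguments: {"type":"object","properties":{"plan":{"type":"array","items":{"type":"array","items":{"type":"array","items":{"type":"number"}}}},"squeeze":{"type":"number"}},"required":["plan"]}

```bash
ls; mkdir -p pics
python3 - <<'E'
from workcell import env
import cv2
print(env.get_state())
for n in ["top","side"]:
    im=env.read_camera(n); cv2.imwrite(f"pics/{n}0.png",im[:,:,::-1]); print(n,env.camera_model(n))
print(env.camera_model("wrist"))
E
```

```text
pics
{'clock': 0.0, 'joint_pos': array([-1.48759669e+00,  3.13999511e-01,  4.49769906e-02,  1.30361472e+00,
       -4.49259189e-06,  1.43118349e+00]), 'qvel': array([-7.58622023e-04,  9.08945238e-05, -5.94509702e-04, -5.37466280e-04,
        5.59391658e-04, -3.14535675e-04]), 'tau': array([-3.69868776e-04, -4.80625105e+01,  2.98534405e+01,  1.92504411e-02,
       -2.63174270e-04,  8.65622496e-06]), 'tcp_pos': array([ 0.12699829, -0.56026806,  0.23040858]), 'orientation': array([ 0.07796258,  0.70273971,  0.07926387, -0.70270618]), 'wrist_force': array([0.38242704, 0.59931986, 0.00104845]), 'ft_torque': array([-0.02197006,  0.00992936, -0.01948988]), 'finger_gap': 0.0850797356933782}
top {'camera_matrix': array([[510.42383285,   0.        , 279.98946977],
       [  0.        , 510.42383285, 213.82069314],
       [  0.        ,   0.        ,   1.        ]]), 'k1': -0.07317278297575497, 'camera_from_world': array([[ 0.00686763, -0.99953679, -0.02964851,  0.09459307],
       [-0.99134673, -0.00291858, -0.13123699,  0.5659011 ],
       [ 0.13108967,  0.03029324, -0.99090757,  0.91218862],
[... 394 characters left out ...]
0203,  0.19613312],
       [ 0.31283609, -0.55421156, -0.77135149,  0.79079736],
       [ 0.        ,  0.        ,  0.        ,  1.        ]])}
{'camera_matrix': array([[322.27922651,   0.        , 284.06245821],
       [  0.        , 322.27922651, 204.77363631],
       [  0.        ,   0.        ,   1.        ]]), 'k1': -0.01535504978716844, 'T_tool_cam': array([[ 3.81854042e-04, -2.98696357e-01,  9.54348123e-01,
        -1.43665654e-01],
       [ 9.99999815e-01, -3.37630208e-04, -5.05793297e-04,
        -8.09223942e-04],
       [ 4.73295370e-04,  9.54348140e-01,  2.98696173e-01,
        -7.61328182e-02],
       [ 0.00000000e+00,  0.00000000e+00,  0.00000000e+00,
         1.00000000e+00]])}
```

View pics/top0.png

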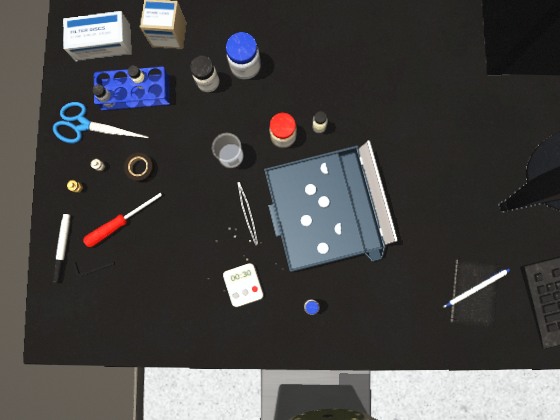

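View pics/side0.png

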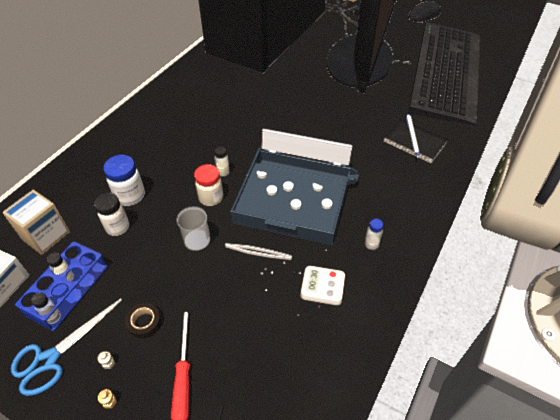

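Top view: whole discs at about (310,189), (323,202), (306,220) and (322,248). The halves are at (324,168) and (338,229). The cover is open on the right.

```bash
cat > h.py <<'E'
import numpy as np, cv2
from scipy.spatial.transform import Rotation as R
from workcell import env
def cam(name, st=None):
    m=env.camera_model(name)
    if name=="wrist":
        q=st['orientation']; T=np.eye(4); T[:3,:3]=R.from_quat([q[1],q[2],q[3],q[0]]).as_matrix(); T[:3,3]=st['tcp_pos']
        C=T@np.array(m['T_tool_cam'])
    else: C=np.linalg.inv(m['camera_from_world'])
    return m,C
def toplane(px,z,name,st=None):
    m,C=cam(name,st); K=np.array(m['camera_matrix'])
    px=np.asarray(px,float).reshape(-1,1,2)
    u=cv2.undistortPoints(px,K,np.array([m['k1'],0,0,0.]))[:,0]
    d=np.c_[u,np.ones(len(u))]@C[:3,:3].T; o=C[:3,3]
    return (o+d*((z-o[2])/d[:,2])[:,None])
def proj(P,name,st=None):
    m,C=cam(name,st); W=np.linalg.inv(C)
    return cv2.projectPoints(np.asarray(P,float).reshape(-1,3),cv2.Rodrigues(W[:3,:3])[0],W[:3,3],np.array(m['camera_matrix']),np.array([m['k1'],0,0,0.]))[0][:,0]
E
python3 - <<'E'
from h import *
im=cv2.imread("pics/top0.png")
big=cv2.resize(im[130:285,255:410],None,fx=5,fy=5,interpolation=cv2.INTER_CUBIC)
cv2.imwrite("pics/crop0.png",big[:600*2:1,:][:, :][:775])
cv2.imwrite("pics/crop0.png",cv2.resize(big,(600,600)))
st=env.get_state(); q=st['orientation']; print(R.from_quat([q[1],q[2],q[3],q[0]]).as_matrix().round(3))
hsv=cv2.cvtColor(im,cv2.COLOR_BGR2HSV)
print(hsv[230,350],hsv[205,275],hsv[200,300],hsv[300,300])
m=((hsv[...,2]>130)).astype(np.uint8); m[:,:285]=0;m[:, 352:]=0;m[:150]=0;m[270:]=0
n,l,s,c=cv2.connectedComponentsWithStats(m)
for i in range(1,n): print(s[i],c[i].round(1),toplane(c[i],.038,"top").round(4))
E
```

```text
[[-0.     0.221 -0.975]
 [ 0.002 -0.975 -0.221]
 [-1.    -0.002 -0.   ]]
[103  59 143] [103  72  89] [102  58 149] [15 37 41]
[ 285  155   67  113 6324] [316.6 211.9] [[0.5694 0.0292 0.038 ]]
[343 155   9  35 186] [348.3 168.2] [[ 0.6525 -0.0306  0.038 ]]
```

View pics/crop0.png

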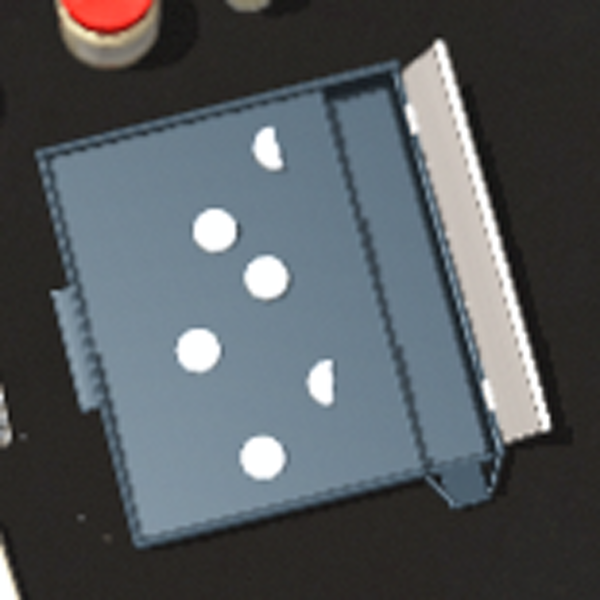

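```bash
cat > p.py <<'E'
from h import *
im=cv2.imread("pics/top0.png")
k=3.871; f=lambda P: np.array(P)/k+np.array([255,130])-0.37
W=np.vstack([toplane(f([(38,152),(140,546)]),.038,"top"),toplane(f([(325,92),(428,475)]),.030,"top")])
L=np.array([[100,92],[-100,92],[96,-52],[-96,-52]])/1000.
Lc=L-L.mean(0);Wc=W[:,:2]-W[:,:2].mean(0)
yaw=np.arctan2((Lc[:,0]*Wc[:,1]-Lc[:,1]*Wc[:,0]).sum(),(Lc*Wc).sum())
Rz=np.array([[np.cos(yaw),-np.sin(yaw)],[np.sin(yaw),np.cos(yaw)]])
t=W[:,:2].mean(0)-Rz@L.mean(0)
E
python3 - <<'E'
from p import *
print(W.round(4),yaw,t, ((L@Rz.T+t-W[:,:2])*1000).round(1))
print([np.linalg.norm(W[i]-W[j]).round(4) for i,j in((0,1),(2,3),(0,2))])
hsv=cv2.cvtColor(im,cv2.COLOR_BGR2HSV)
m=((hsv[...,2]>200)&(hsv[...,1]<40)).astype(np.uint8); m[:,:285]=0;m[:, 345:]=0;m[:155]=0;m[270:]=0
n,l,s,c=cv2.connectedComponentsWithStats(m)
for i in range(1,n):
    w=toplane(c[i],.037,"top")[0]; print(s[i],c[i].round(1),w.round(4),((w[:2]-t)@Rz*1000).round(1))
# cover free edge
for z in (.077,):
  w=toplane(f([(438,40),(550,428)]),z,"top"); print(((w[:,:2]-t)@Rz*1000).round(1))
E
```

```text
[[ 0.6511  0.1274  0.038 ]
 [ 0.4602  0.0768  0.038 ]
 [ 0.6832 -0.0134  0.03  ]
 [ 0.4949 -0.0611  0.03  ]] 0.24740730426430899 [0.57722181 0.01301813] [[ 0.6 -0.7]
 [-2.4  0.9]
 [-0.1 -0.5]
 [ 2.   0.2]]
[np.float64(0.1975), np.float64(0.1942), np.float64(0.1446)]
[320 163   8  11  55] [323.7 168.1] [0.6529 0.0156 0.037 ] [ 74.  -16.1]
[305 184  11  11  97] [310. 189.] [0.6128 0.0414 0.037 ] [41.4 18.8]
[318 196  11  11  96] [323.2 201.1] [0.5898 0.0168 0.037 ] [13.1  0.5]
[300 215  12  11 101] [305.6 220. ] [0.5541 0.0496 0.037 ] [-13.5  41.1]
[334 223   7  12  59] [337.8 228.3] [ 0.5389 -0.01    0.037 ] [-42.8 -12.9]
[317 243  12  11 100] [322.2 247.8] [0.5026 0.019  0.037 ] [-70.9  24. ]
[[  97.  -102.6]
 [ -91.7 -104.6]]
```

```bash
cat > go.py <<'E'
import sys
from p import *
def tp(p): return np.r_[(p[:2]-t)@Rz*1000,p[2]*1000]
def rep(*targets):
    st=env.get_state(); q=st['orientation']; A=R.from_quat([q[1],q[2],q[3],q[0]]).as_matrix()
    yaw_t=np.arctan2(A[1,2],A[0,2]); 
    print("clk",st['clock'],"tray",tp(st['tcp_pos']).round(1),"gap",st['finger_gap'],"F",st['wrist_force'].round(2))
    # tilt and yaw error: desired tool x=-z, y=-tray y, z=-tray x
    D=np.c_[[0,0,-1],[np.sin(yaw),-np.cos(yaw),0],[-np.cos(yaw),-np.sin(yaw),0]]
    print("rot err (tool deg)",np.degrees(R.from_matrix(A.T@D).as_rotvec()).round(2))
    p=tp(st['tcp_pos'])
    for g in targets:
        d=np.array(g)-p; print("to",g,"tool cm",np.round([-d[2]/10,-d[1]/10,-d[0]/10],2)); p=np.array(g)
E
python3 -c "
from go import *
rep((41,50,150))"
```

```text
clk 0.1 tray [-576.9 -445.6  230.5] gap 0.08536134890380574 F [-0.17  0.82  0.56]
rot err (tool deg) [-1.41 -0.01  0.1 ]
to (41, 50, 150) tool cm [  8.05 -49.56 -61.79]
```

Request:
{"op": "drive_tool", "data": {"plan": [[[0,-2.4,-3.0,-1.4,0,0,0],[0,-2.4,-3.0,0,0,0,0],[0,-2.4,-3.0,0,0,0,0],[0,-2.4,-3.0,0,0,0,0],[0,-2.4,-3.0,0,0,0,0]]], "squeeze": 20}}

```text
clock: 0.52
tcp_pos: [0.2444, -0.4066, 0.2308]
orientation: [-0.087, -0.702, -0.087, 0.702]
wrist_force: [1.0, 0.5, -0.1]
finger_gap: 0.0258
```

Request:
{"op": "drive_tool", "data": {"plan": [[[0,-2.4,-3.0,0,0,0,0],[0,-2.4,-3.0,0,0,0,0],[0,-2.4,-3.0,0,0,0,0],[0,-2.4,-3.0,0,0,0,0],[0,-2.4,-3.0,0,0,0,0]]]}}

```text
clock: 0.93
tcp_pos: [0.3605, -0.2535, 0.2311]
orientation: [-0.087, -0.702, -0.087, 0.702]
wrist_force: [-0.3, -0.5, 0.1]
finger_gap: -0.0003
```

Request:
{"op": "drive_tool", "data": {"plan": [[[0,-2.4,-3.0,0,0,0,0],[0,-2.4,-3.0,0,0,0,0],[0,-2.4,-3.0,0,0,0,0],[0,-2.4,-3.0,0,0,0,0],[0,-2.4,-3.0,0,0,0,0]]]}}

```text
clock: 1.35
tcp_pos: [0.4766, -0.1003, 0.2311]
orientation: [-0.087, -0.702, -0.087, 0.702]
wrist_force: [0.6, -0.9, -0.2]
finger_gap: 0.0002
```

Good tracking. One more call brings it over the tray.

Request:
{"op": "drive_tool", "data": {"plan": [[[1,-2.5,-3.0,0,0,0,0],[1,-2.5,-3.0,0,0,0,0],[1,-2.5,-3.0,0,0,0,0],[1,-2.5,-2.7,0,0,0,0],[0,0,0,0,0,0,0]]]}}

```text
clock: 1.77
tcp_pos: [0.5665, 0.0285, 0.1882]
orientation: [-0.088, -0.701, -0.09, 0.702]
wrist_force: [-0.4, -0.8, 0.1]
finger_gap: 0.0002
```

Run:
```python
from go import *
rep((41,50,60))
st=env.get_state(); im=env.read_camera("wrist")[:,:,::-1].copy(); cv2.imwrite("pics/w1.png",im)
hsv=cv2.cvtColor(im,cv2.COLOR_BGR2HSV)
m=((hsv[...,2]>190)&(hsv[...,1]<40)).astype(np.uint8)
n,l,s,c=cv2.connectedComponentsWithStats(m)
for i in range(1,n):
    if s[i,4]>40:
        w=toplane(c[i],.037,"wrist",st)[0]; print(s[i],c[i].round(1),tp(w).round(1))
```

```text
clk 1.7667 tray [ -6.6  17.7 188.2] gap 0.0001718889651167882 F [-0.37 -0.78  0.13]
rot err (tool deg) [0.32 0.09 0.16]
to (41, 50, 60) tool cm [12.82 -3.23 -4.76]
[  67    0   98   40 1617] [136.7  15.5] [138.3 140.1  37. ]
[ 401   70   54  224 4855] [426.3 135.6] [  43.1 -108.7   37. ]
[ 206   72   47   63 1402] [222.8  93.9] [77.6 72.7 37. ]
[146  78  24 128 541] [156.9 138.9] [ 38.8 134.3  37. ]
[319  88  13  25 265] [325.6 100.2] [ 72.7 -16.7  37. ]
[274 127  23  24 423] [285.3 138.2] [39.9 18.2 37. ]
[294 159  23  22 386] [305.1 169.8] [11.2 -0.4 37. ]
[251 186  22  22 365] [261.3 196.9] [-15.3  40.6  37. ]
[310 218  15  20 189] [316.9 226.7] [-45.3 -13.3  37. ]
[ 100  232   65   64 3069] [132.  263.8] [-87.2 174.3  37. ]
[271 242  19   8 112] [279.2 246.2] [-66.5  23.6  37. ]
[391 262  17  21 115] [398.  272.7] [-95.5 -98.6  37. ]
[477 340  80  22 536] [516.3 351.7] [-195.6 -244.7   37. ]
[ 89 405  11  15 117] [ 94.2 412.5] [-291.  250.   37.]
```

View pics/w1.png

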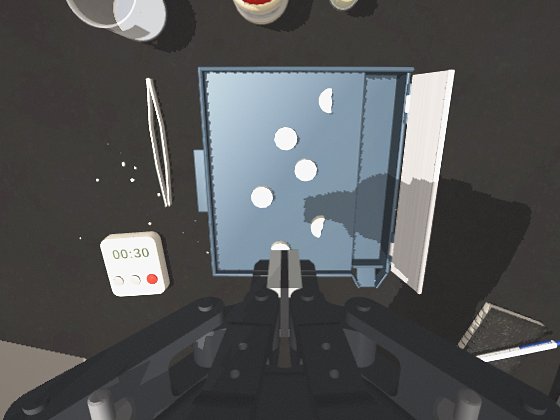

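The wrist view puts the pieces within about 2 mm of the top view. It shows discs at (285,138), (305,170), (261,197) and (280,245), and halves at (326,100) and (317,227).

```bash
python3 -c "
from go import *
rep((40.6,49,60),(40.6,49,33))"
```

```text
clk 1.8167 tray [ -8.4  15.9 189. ] gap 5.732981427122662e-05 F [0.14 0.16 0.27]
rot err (tool deg) [0.27 0.17 0.08]
to (40.6, 49, 60) tool cm [12.9  -3.31 -4.9 ]
to (40.6, 49, 33) tool cm [ 2.7 -0.  -0. ]
```

Request:
{"op": "drive_tool", "data": {"plan": [[[3,-1.1,-1.6,0.3,0,0,0],[3,-1.1,-1.6,0,0,0,0],[3,-1.1,-1.7,0,0,0,0],[2.9,0,0,0,0,0,0],[0,0,0,0,0,0,0]]]}}

```text
clock: 2.23
tcp_pos: [0.6002, 0.067, 0.0661]
orientation: [-0.085, -0.698, -0.086, 0.706]
wrist_force: [-2.2, -0.2, -1.2]
finger_gap: 0.0005
```

```bash
python3 -c "
from go import *
rep((40.6,49,33))"
```

```text
clk 2.2333 tray [35.5 46.8 66.1] gap 0.0004558568160873168 F [-2.21 -0.15 -1.19]
rot err (tool deg) [-0.3   0.6   0.14]
to (40.6, 49, 33) tool cm [ 3.31 -0.22 -0.51]
```

Request:
{"op": "drive_tool", "data": {"plan": [[[0.5,0,0,0,0,0,0],[0.5,0,0,0,0,0,0],[0.5,0,0,0,0,0,0],[0.5,0,0,0,0,0,0],[0,0,0,0,0,0,0]]]}}

```text
clock: 2.65
tcp_pos: [0.6046, 0.0667, 0.0526]
orientation: [0.085, 0.702, 0.085, -0.702]
wrist_force: [-0.2, 0.6, -0.3]
finger_gap: -0.0001
```

```bash
python3 -c "
from go import *
rep((40.6,49,33))"
```

```text
clk 2.65 tray [39.7 45.4 52.6] gap -6.300615930536859e-05 F [-0.22  0.61 -0.25]
rot err (tool deg) [-0.35 -0.04 -0.02]
to (40.6, 49, 33) tool cm [ 1.96 -0.36 -0.09]
```

Request:
{"op": "drive_tool", "data": {"plan": [[[0,-0.3,0,-0.3,0,0,0],[0.5,0,0,0,0,0,0],[0.5,0,0,0,0,0,0],[0.5,0,0,0,0,0,0],[0,0,0,0,0,0,0]]]}}

```text
clock: 3.07
tcp_pos: [0.6029, 0.0702, 0.0359]
orientation: [-0.087, -0.701, -0.087, 0.702]
wrist_force: [-0.2, -0.4, -0.2]
finger_gap: 0.0
```

```bash
python3 -c "
from go import *
rep((40.6,49,33))"
```

```text
clk 3.0667 tray [38.9 49.1 35.9] gap 1.6303916420886194e-05 F [-0.19 -0.42 -0.23]
rot err (tool deg) [-0.    0.12  0.02]
to (40.6, 49, 33) tool cm [ 0.29  0.01 -0.17]
```

Request:
{"op": "drive_tool", "data": {"plan": [[[0.2,0.3,-0.1,0,0,0,0],[0,0.5,0,0,0,0,0],[0,0.5,0,0,0,0,0],[0,0.5,0,0,0,0,0],[0,0.5,0,0,0,0,0]]]}}

```text
clock: 3.48
tcp_pos: [0.6108, 0.0473, 0.0355]
orientation: [0.087, 0.702, 0.087, -0.702]
wrist_force: [0.4, 0.0, -0.7]
finger_gap: 0.0001
```

Run:
```python
from go import *
rep((40.6,-44,33))
im=env.read_camera("side")[:,:,::-1]; cv2.imwrite("pics/s1.png",cv2.resize(im[100:260,210:380],None,fx=3.5,fy=3.5))
```

```text
clk 3.4833 tray [41.  25.  35.5] gap 9.979137639487998e-05 F [ 0.39  0.03 -0.7 ]
rot err (tool deg) [-0.03 -0.02 -0.02]
to (40.6, -44, 33) tool cm [0.25 6.9  0.04]
```

View pics/s1.png

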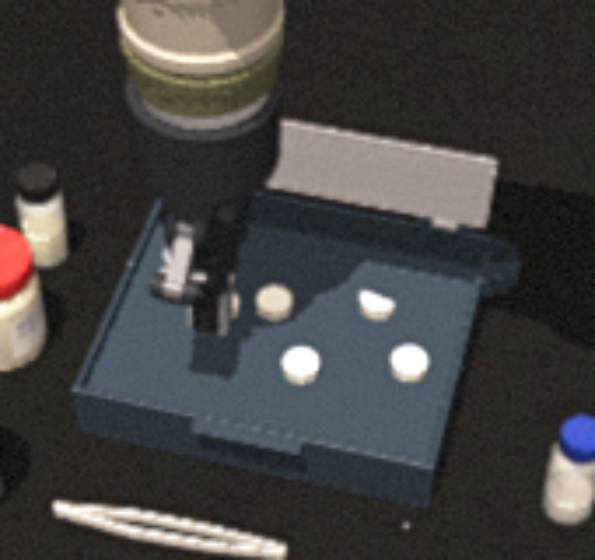

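The finger is at the disc in lane x=41, behind it in its lane, and the force is near zero. I'll continue.

Request:
{"op": "drive_tool", "data": {"plan": [[[0.1,0.5,0,0,0,0,0],[0.1,0.5,0,0,0,0,0],[0,0.5,0,0,0,0,0],[0,0.5,0,0,0,0,0],[0,0.5,0,0,0,0,0]]]}}

```text
clock: 3.95
tcp_pos: [0.6166, 0.0233, 0.0332]
orientation: [-0.087, -0.702, -0.087, 0.702]
wrist_force: [-0.3, -0.0, -0.4]
finger_gap: -0.0003
```

Request:
{"op": "drive_tool", "data": {"plan": [[[0,0.5,0,0,0,0,0],[0,0.5,0,0,0,0,0],[0,0.5,0,0,0,0,0],[0,0.5,0,0,0,0,0],[0,0.5,0,0,0,0,0]]]}}

```text
clock: 4.37
tcp_pos: [0.6228, -0.0009, 0.0333]
orientation: [0.087, 0.702, 0.087, -0.702]
wrist_force: [-0.4, 0.7, 0.2]
finger_gap: 0.0
```

Request:
{"op": "drive_tool", "data": {"plan": [[[0,0.5,0,0,0,0,0],[0,0.5,0,0,0,0,0],[0,0.5,0,0,0,0,0],[0,0.3,0,0,0,0,0],[0,0,0,0,0,0,0]]]}}

```text
clock: 4.78
tcp_pos: [0.6274, -0.0187, 0.0333]
orientation: [0.087, 0.702, 0.087, -0.702]
wrist_force: [0.7, 0.7, -0.5]
finger_gap: 0.0001
```

Run:
```python
from go import *
rep((40.6,-44,33))
im=env.read_camera("side")[:,:,::-1]; cv2.imwrite("pics/s2.png",cv2.resize(im[100:260,210:380],None,fx=3.5,fy=3.5))
```

```text
clk 4.7833 tray [ 40.9 -43.   33.3] gap 5.3584331701034147e-05 F [ 0.67  0.7  -0.47]
rot err (tool deg) [-0.06 -0.01 -0.02]
to (40.6, -44, 33) tool cm [0.03 0.1  0.03]
```

View pics/s2.png

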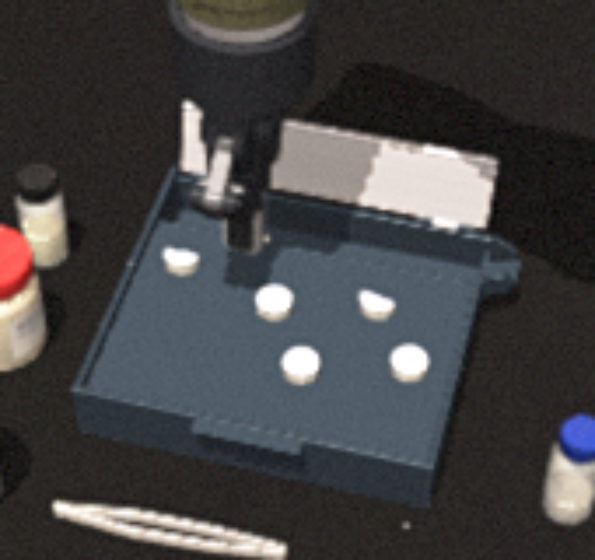

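A speck of white by the finger at (265,240) could be the disc tipping in. I'll push a little further, then lift and look from the top.

Request:
{"op": "drive_tool", "data": {"plan": [[[0,0.4,0,0,0,0,0],[0,0.4,0,0,0,0,0],[0,0,0,0,0,0,0],[-1,-0.5,0,0,0,0,0],[-1.7,-1,0.5,0,0,0,0]]]}}

```text
clock: 5.25
tcp_pos: [0.6198, -0.0125, 0.0591]
orientation: [-0.087, -0.701, -0.087, 0.703]
wrist_force: [-0.6, -0.1, -0.6]
finger_gap: 0.0
```

Run:
```python
from go import *
rep((12.4,30,60),(12.4,30,33))
im=env.read_camera("side")[:,:,::-1]; cv2.imwrite("pics/s3.png",cv2.resize(im[100:260,210:380],None,fx=3.5,fy=3.5))
```

```text
clk 5.25 tray [ 35.  -35.2  59.1] gap 9.90936076916473e-06 F [-0.59 -0.15 -0.58]
rot err (tool deg) [-0.08  0.15  0.05]
to (12.4, 30, 60) tool cm [-0.09 -6.52  2.26]
to (12.4, 30, 33) tool cm [ 2.7 -0.  -0. ]
```

View pics/s3.png

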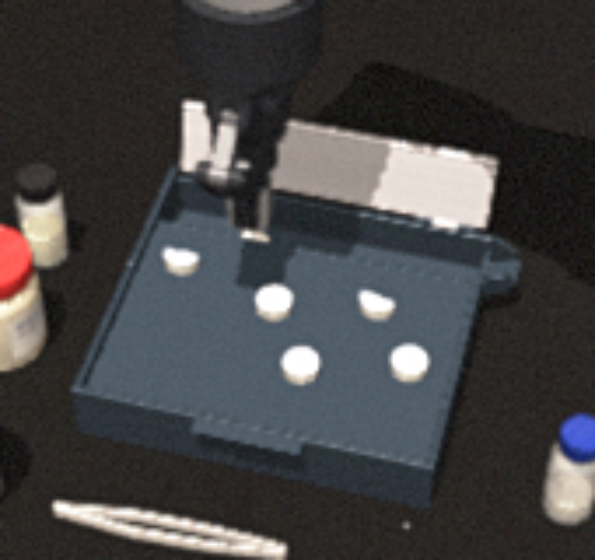

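Request:
{"op": "drive_tool", "data": {"plan": [[[0,-1.6,0.6,0,0,0,0],[0,-1.6,0.6,0,0,0,0],[0,-1.6,0.6,0,0,0,0],[0,-1.6,0.4,0,0,0,0],[0,0,0,0,0,0,0]]]}}

```text
clock: 5.72
tcp_pos: [0.5816, 0.0472, 0.0607]
orientation: [-0.088, -0.701, -0.089, 0.702]
wrist_force: [0.2, 0.2, 0.3]
finger_gap: 0.0001
```

Run:
```python
from go import *
rep((12.4,29,33))
im=env.read_camera("side")[:,:,::-1]; a=cv2.resize(im[120:240,220:370],None,fx=2.6,fy=2.6)
im=env.read_camera("wrist")[:,:,::-1]; cv2.imwrite("pics/w4.png",im)
cv2.imwrite("pics/s4.png",a)
```

```text
clk 5.7167 tray [12.6 32.  60.7] gap 7.028528909628221e-05 F [0.18 0.18 0.32]
rot err (tool deg) [0.15 0.06 0.07]
to (12.4, 29, 33) tool cm [2.77 0.3  0.02]
```

View pics/s4.png

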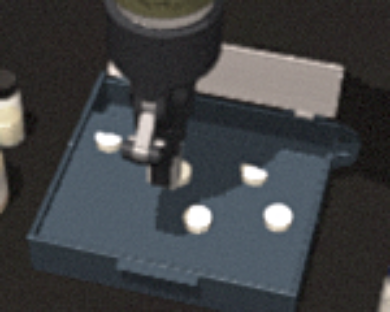

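View pics/w4.png

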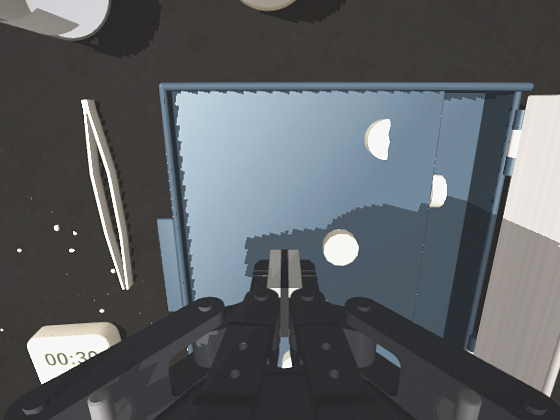

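The first disc lies in the trough, partly hidden by the deck edge at (438,190). Next is lane x=12.

Request:
{"op": "drive_tool", "data": {"plan": [[[0.7,0.1,0,0,0,0,0],[0.7,0,0,0,0,0,0],[0.7,0,0,0,0,0,0],[0.6,0,0,0,0,0,0],[0,0,0,0,0,0,0]]]}}

```text
clock: 6.23
tcp_pos: [0.5825, 0.043, 0.031]
orientation: [-0.087, -0.701, -0.087, 0.703]
wrist_force: [-0.2, -0.6, -0.2]
finger_gap: -0.0
```

```bash
python3 -c "
from go import *
rep((12.4,-52,33))"
```

```text
clk 6.2333 tray [12.4 27.8 31. ] gap -2.1612487843958646e-05 F [-0.21 -0.56 -0.25]
rot err (tool deg) [-0.06  0.19  0.05]
to (12.4, -52, 33) tool cm [-0.2   7.98  0.  ]
```

Request:
{"op": "drive_tool", "data": {"plan": [[[-0.2,0.2,0,0,0,0,0],[0,0.4,0,0,0,0,0],[0,0.5,0,0,0,0,0],[0,0.5,0,0,0,0,0],[0,0.5,0,0,0,0,0]]]}}

```text
clock: 6.65
tcp_pos: [0.5894, 0.0224, 0.0357]
orientation: [0.087, 0.702, 0.087, -0.701]
wrist_force: [0.0, -0.0, 0.6]
finger_gap: 0.0001
```

Request:
{"op": "drive_tool", "data": {"plan": [[[0,0.5,0,0,0,0,0],[0,0.5,0,0,0,0,0],[0,0.5,0,0,0,0,0],[0,0.5,0,0,0,0,0],[0,0.5,0,0,0,0,0]]]}}

```text
clock: 7.07
tcp_pos: [0.5951, -0.0018, 0.0353]
orientation: [-0.087, -0.702, -0.087, 0.702]
wrist_force: [-0.3, 0.9, -0.0]
finger_gap: -0.0001
```

Request:
{"op": "drive_tool", "data": {"plan": [[[0,0.5,0,0,0,0,0],[0,0.5,0,0,0,0,0],[0,0.5,0,0,0,0,0],[0,0.5,0,0,0,0,0],[0,0.5,0,0,0,0,0]]]}}

```text
clock: 7.48
tcp_pos: [0.6013, -0.026, 0.0352]
orientation: [-0.087, -0.702, -0.087, 0.702]
wrist_force: [0.1, 0.1, 0.3]
finger_gap: -0.0002
```

Request:
{"op": "drive_tool", "data": {"plan": [[[0,0.5,0,0,0,0,0],[0,0.4,0,0,0,0,0],[0,0,0,0,0,0,0],[-1.2,-0.5,0,0,0,0,0],[-1.7,-1.5,0.5,0,0,0,0]]]}}

```text
clock: 7.9
tcp_pos: [0.5934, -0.0168, 0.0636]
orientation: [-0.086, -0.701, -0.087, 0.702]
wrist_force: [1.2, 1.1, -0.1]
finger_gap: 0.0001
```

```bash
python3 -c "
from go import *
rep((-14.4,69,60))"
```

```text
clk 7.9 tray [  8.4 -32.8  63.6] gap 0.00010679244567712482 F [ 1.2   1.1  -0.11]
rot err (tool deg) [-0.13  0.11  0.03]
to (-14.4, 69, 60) tool cm [  0.36 -10.18   2.28]
```

Request:
{"op": "drive_tool", "data": {"plan": [[[0,-2.3,0.5,0,0,0,0],[0,-2.3,0.5,0,0,0,0],[0,-2.3,0.5,0,0,0,0],[0,-2.3,0.5,0,0,0,0],[0,0,0,0,0,0,0]]]}}

```text
clock: 8.32
tcp_pos: [0.549, 0.0721, 0.0651]
orientation: [-0.088, -0.701, -0.089, 0.702]
wrist_force: [-0.0, 0.2, -0.4]
finger_gap: -0.0003
```

Run:
```python
from go import *
st=env.get_state()
im=env.read_camera("wrist")[:,:,::-1]; cv2.imwrite("pics/w5.png",im)
rep((-14.4,69,33))
```

```text
clk 8.3667 tray [-11.9  62.4  65.2] gap 0.0003609819722830023 F [ 0.17 -0.27  0.27]
rot err (tool deg) [0.2  0.01 0.02]
to (-14.4, 69, 33) tool cm [ 3.22 -0.66  0.25]
```

View pics/w5.png

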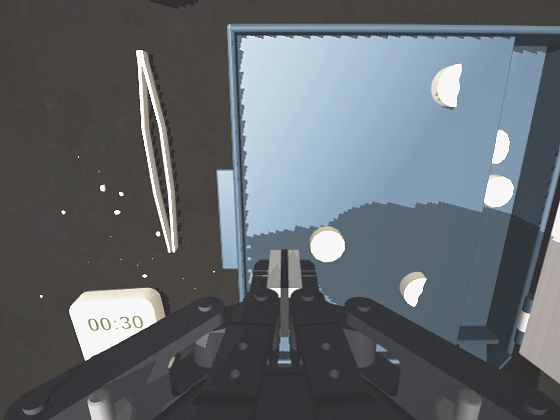

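Request:
{"op": "drive_tool", "data": {"plan": [[[0,-0.5,0.2,0,0,0,0],[0.8,0,0,0,0,0,0],[0.8,0,0,0,0,0,0],[0.7,0,0,0,0,0,0],[0,0,0,0,0,0,0]]]}}

```text
clock: 8.78
tcp_pos: [0.5472, 0.072, 0.039]
orientation: [-0.087, -0.701, -0.087, 0.703]
wrist_force: [-0.5, -0.4, -0.2]
finger_gap: 0.0001
```

Run:
```python
from go import *
rep((-14.4,69,33))
im=env.read_camera("top")[:,:,::-1];big=cv2.resize(im[130:285,255:410],(600,600),interpolation=cv2.INTER_CUBIC); cv2.imwrite("pics/t5.png",big)
```

```text
clk 8.7833 tray [-14.6  64.5  39. ] gap 0.000140620227769552 F [-0.5  -0.36 -0.16]
rot err (tool deg) [-0.07  0.19  0.04]
to (-14.4, 69, 33) tool cm [ 0.6  -0.45 -0.02]
```

View pics/t5.png

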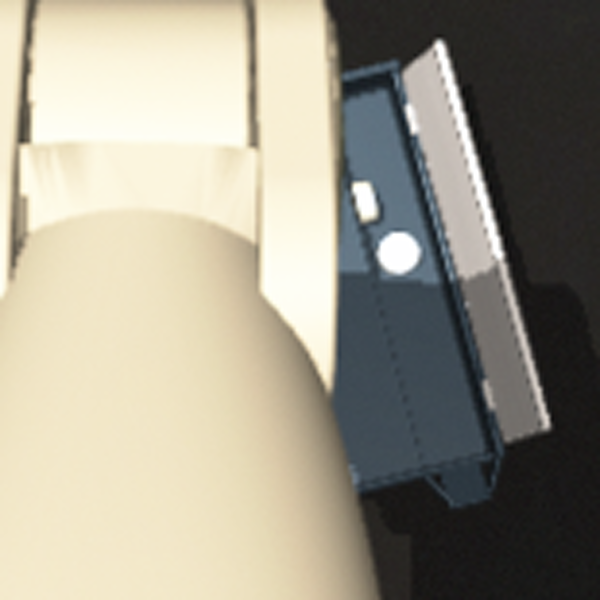

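Two discs are in the trough, one on edge at (365,202) and one flat at (398,252). I'll back off slightly and then go down behind the third.

Request:
{"op": "drive_tool", "data": {"plan": [[[0,-0.4,0,0,0,0,0],[0,0,0,0,0,0,0],[0.3,0,0,0,0,0,0],[0.2,0,0,0,0,0,0],[0,0,0,0,0,0,0]]]}}

```text
clock: 9.25
tcp_pos: [0.5473, 0.0765, 0.0359]
orientation: [-0.087, -0.702, -0.087, 0.702]
wrist_force: [-0.5, -0.5, -0.7]
finger_gap: -0.0001
```

Run:
```python
from go import *
rep((-14.4,-52,33))
im=env.read_camera("side")[:,:,::-1]; a=cv2.resize(im[120:240,220:370],None,fx=3.6,fy=3.6)
cv2.imwrite("pics/s6.png",a)
```

```text
clk 9.25 tray [-13.4  68.9  35.9] gap -6.572898269517945e-05 F [-0.46 -0.48 -0.72]
rot err (tool deg) [-0.01  0.02 -0.  ]
to (-14.4, -52, 33) tool cm [ 0.29 12.09  0.1 ]
```

View pics/s6.png

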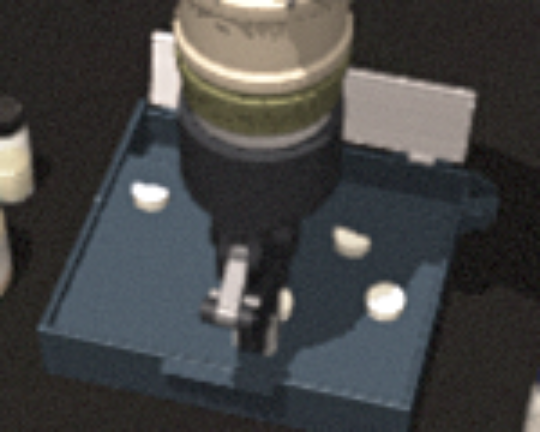

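The finger is behind the third disc. I'll sweep it now.

Request:
{"op": "drive_tool", "data": {"plan": [[[0.2,0.2,0.1,0,0,0,0],[0,0.4,0,0,0,0,0],[0,0.5,0,0,0,0,0],[0,0.5,0,0,0,0,0],[0,0.5,0,0,0,0,0]]]}}

```text
clock: 9.72
tcp_pos: [0.552, 0.0553, 0.0343]
orientation: [0.087, 0.702, 0.087, -0.702]
wrist_force: [-0.6, -0.5, -0.0]
finger_gap: -0.0001
```

Request:
{"op": "drive_tool", "data": {"plan": [[[0,0.5,0,0,0,0,0],[0,0.5,0,0,0,0,0],[0,0.5,0,0,0,0,0],[0,0.5,0,0,0,0,0],[0,0.5,0,0,0,0,0]]]}}

```text
clock: 10.13
tcp_pos: [0.558, 0.0311, 0.0343]
orientation: [0.087, 0.702, 0.087, -0.702]
wrist_force: [-0.3, -0.2, 0.1]
finger_gap: -0.0003
```

Request:
{"op": "drive_tool", "data": {"plan": [[[0,0.5,0,0,0,0,0],[0,0.5,0,0,0,0,0],[0,0.5,0,0,0,0,0],[0,0.5,0,0,0,0,0],[0,0.5,0,0,0,0,0]]]}}

```text
clock: 10.55
tcp_pos: [0.5641, 0.007, 0.0343]
orientation: [0.087, 0.702, 0.087, -0.702]
wrist_force: [-0.3, -0.2, 0.0]
finger_gap: 0.0001
```

Request:
{"op": "drive_tool", "data": {"plan": [[[0,0.5,0,0,0,0,0],[0,0.5,0,0,0,0,0],[0,0.5,0,0,0,0,0],[0,0.5,0,0,0,0,0],[0,0.5,0,0,0,0,0]]]}}

```text
clock: 10.97
tcp_pos: [0.5702, -0.0173, 0.0343]
orientation: [-0.087, -0.702, -0.087, 0.702]
wrist_force: [-0.9, 0.5, 0.0]
finger_gap: 0.0002
```

Request:
{"op": "drive_tool", "data": {"plan": [[[0,0.5,0,0,0,0,0],[0,0.5,0,0,0,0,0],[0,0.5,0,0,0,0,0],[0,0.4,0,0,0,0,0],[0,0,0,0,0,0,0]]]}}

```text
clock: 11.38
tcp_pos: [0.5751, -0.0361, 0.0343]
orientation: [0.087, 0.702, 0.087, -0.702]
wrist_force: [-0.7, 0.6, 0.2]
finger_gap: -0.0002
```

```bash
python3 -c "
from go import *
rep((-14.4,-52,33))"
```

```text
clk 11.3833 tray [-14.1 -47.2  34.3] gap -0.00018599062683106324 F [-0.75  0.65  0.23]
rot err (tool deg) [-0.06 -0.01 -0.03]
to (-14.4, -52, 33) tool cm [0.13 0.48 0.03]
```

Request:
{"op": "drive_tool", "data": {"plan": [[[0,0.5,0,0,0,0,0],[0,0,0,0,0,0,0],[-1.5,-0.5,0,0,0,0,0],[-2,-1.5,0.5,0,0,0,0],[0,-2.5,1.5,0,0,0,0]]]}}

```text
clock: 11.8
tcp_pos: [0.5502, -0.0027, 0.0727]
orientation: [0.087, 0.705, 0.086, -0.699]
wrist_force: [1.2, 1.0, 0.3]
finger_gap: -0.0002
```

Request:
{"op": "drive_tool", "data": {"plan": [[[0,-2.5,1.5,0,0,0,0],[0,-2.5,1.5,0,0,0,0],[0,-1,0.7,0,0,0,0],[0,0,0,0,0,0,0],[0,0,0,0,0,0,0]]]}}

```text
clock: 12.22
tcp_pos: [0.4953, 0.048, 0.0696]
orientation: [0.088, 0.702, 0.087, -0.701]
wrist_force: [0.9, -0.6, 0.0]
finger_gap: -0.0001
```

Run:
```python
from go import *
rep((-70.5,53,33))
im=env.read_camera("side")[:,:,::-1]; a=cv2.resize(im[120:240,220:370],None,fx=3.6,fy=3.6)
cv2.imwrite("pics/s7.png",a)
im=env.read_camera("wrist")[:,:,::-1]; cv2.imwrite("pics/w7.png",im)
```

```text
clk 12.2167 tray [-70.8  54.   69.6] gap -0.00011224497017308039 F [ 0.87 -0.55  0.  ]
rot err (tool deg) [ 0.06 -0.06 -0.04]
to (-70.5, 53, 33) tool cm [ 3.66  0.1  -0.03]
```

View pics/s7.png

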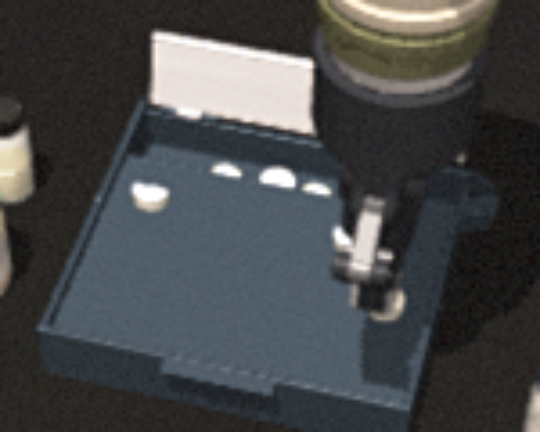

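View pics/w7.png

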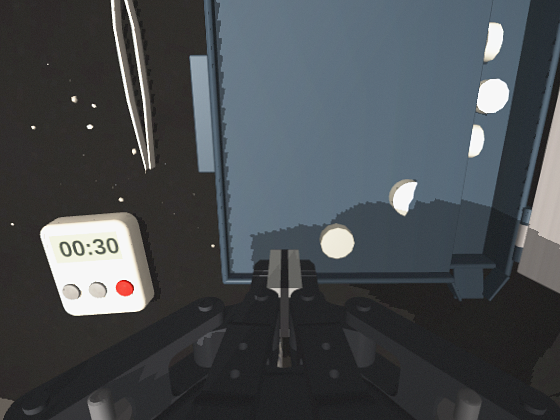

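All three are in the trough. The fourth disc is at (337,241), and the half at (403,197) is undisturbed.

Request:
{"op": "drive_tool", "data": {"plan": [[[0.9,0,0,0,0,0,0],[0.9,0,0,0,0,0,0],[0.9,0,0,0,0,0,0],[0.8,0,0,0,0,0,0],[0,0,0,0,0,0,0]]]}}

```text
clock: 12.73
tcp_pos: [0.4933, 0.0476, 0.0317]
orientation: [-0.087, -0.7, -0.087, 0.703]
wrist_force: [-0.5, -0.3, 0.2]
finger_gap: 0.0002
```

```bash
python3 -c "
from go import *
rep((-70.5,-51,33))"
```

```text
clk 12.7333 tray [-72.9  54.1  31.7] gap 0.0002212467197518615 F [-0.48 -0.32  0.21]
rot err (tool deg) [-0.04  0.23  0.07]
to (-70.5, -51, 33) tool cm [-0.13 10.51 -0.24]
```

Request:
{"op": "drive_tool", "data": {"plan": [[[0,0.2,0,0,0,0,0],[0,0.4,0,0,0,0,0],[0,0.5,0,0,0,0,0],[0,0.5,0,0,0,0,0],[0,0.5,0,0,0,0,0]]]}}

```text
clock: 13.15
tcp_pos: [0.5007, 0.0268, 0.0347]
orientation: [0.087, 0.702, 0.087, -0.701]
wrist_force: [-1.1, 0.2, 0.6]
finger_gap: -0.0002
```

Request:
{"op": "drive_tool", "data": {"plan": [[[0,0.5,0,0,0,0,0],[0,0.5,0,0,0,0,0],[0,0.5,0,0,0,0,0],[0,0.5,0,0,0,0,0],[0,0.5,0,0,0,0,0]]]}}

```text
clock: 13.57
tcp_pos: [0.5064, 0.0027, 0.0343]
orientation: [0.087, 0.702, 0.087, -0.702]
wrist_force: [0.4, -0.3, 0.8]
finger_gap: 0.0
```

Request:
{"op": "drive_tool", "data": {"plan": [[[0,0.5,0,0,0,0,0],[0,0.5,0,0,0,0,0],[0,0.5,0,0,0,0,0],[0,0.5,0,0,0,0,0],[0,0.5,0,0,0,0,0]]]}}

```text
clock: 13.98
tcp_pos: [0.5125, -0.0215, 0.0342]
orientation: [-0.087, -0.702, -0.087, 0.702]
wrist_force: [-0.4, -0.2, 0.3]
finger_gap: -0.0001
```

Request:
{"op": "drive_tool", "data": {"plan": [[[0,0.5,0,0,0,0,0],[0,0.5,0,0,0,0,0],[0,0.5,0,0,0,0,0],[0,0.5,0,0,0,0,0],[0,0.3,0,0,0,0,0]]]}}

```text
clock: 14.4
tcp_pos: [0.5183, -0.0441, 0.0343]
orientation: [0.087, 0.702, 0.087, -0.702]
wrist_force: [0.5, 0.6, 0.6]
finger_gap: 0.0001
```

```bash
python3 -c "
from go import *
rep((-70.5,-51,33))"
```

```text
clk 14.4 tray [-71.1 -40.9  34.3] gap 0.00010787183581340041 F [0.46 0.61 0.59]
rot err (tool deg) [-0.03 -0.01 -0.02]
to (-70.5, -51, 33) tool cm [ 0.13  1.01 -0.06]
```

Request:
{"op": "drive_tool", "data": {"plan": [[[0,0.5,0,0,0,0,0],[0,0.4,0,0,0,0,0],[0,0,0,0,0,0,0],[-2,-0.5,0,0,0,0,0],[-3,0,0,0,0,0,0]]]}}

```text
clock: 14.82
tcp_pos: [0.5159, -0.0462, 0.0819]
orientation: [-0.086, -0.699, -0.088, 0.704]
wrist_force: [1.4, 1.0, -0.2]
finger_gap: -0.0003
```

Request:
{"op": "drive_tool", "data": {"plan": [[[-3,0,0,0,0,0,0],[-1.5,2,-1.5,0,0,0,0],[0,2.5,-2,0,0,0,0],[0,2.5,-2,0,0,0,0],[0,1.5,-1.5,0,0,0,0]]]}}

```text
clock: 15.23
tcp_pos: [0.61, -0.1144, 0.1302]
orientation: [0.088, 0.703, 0.086, -0.701]
wrist_force: [0.1, 0.3, 0.8]
finger_gap: 0.0003
```

Run:
```python
from go import *
rep((0,-135,60))
im=env.read_camera("side")[:,:,::-1]; a=cv2.resize(im[100:240,220:370],None,fx=3.6,fy=3.6)
cv2.imwrite("pics/s8.png",a)
im=env.read_camera("top")[:,:,::-1];big=cv2.resize(im[130:285,255:410],(600,600),interpolation=cv2.INTER_CUBIC); cv2.imwrite("pics/t8.png",big)
```

```text
clk 15.2333 tray [   0.6 -131.5  130.2] gap 0.0003024709117660454 F [0.1  0.28 0.76]
rot err (tool deg) [-0.05 -0.14 -0.12]
to (0, -135, 60) tool cm [7.02 0.35 0.06]
```

View pics/s8.png

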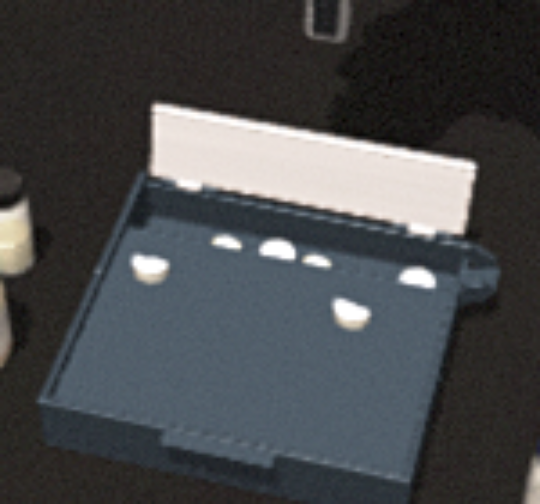

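View pics/t8.png

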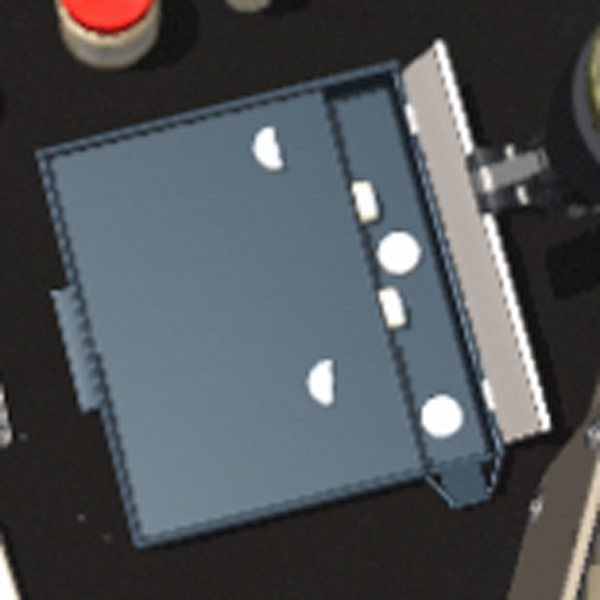

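All four whole discs are in the trough: two flat at (398,252) and (441,415), two on edge at (365,202) and (393,307). Both halves are still in place on the deck. Now the cover, from outside.

Request:
{"op": "drive_tool", "data": {"plan": [[[2,0,0,0,0,0,0],[2,0,0,0,0,0,0],[1.8,0,0,0,0,0,0],[1,0,0,0,0,0,0],[0,0,0,0,0,0,0]]]}}

```text
clock: 15.75
tcp_pos: [0.605, -0.1113, 0.0585]
orientation: [-0.086, -0.7, -0.088, 0.704]
wrist_force: [-0.4, 0.2, 0.1]
finger_gap: -0.0002
```

Run:
```python
from go import *
rep((0,-100,66))
```

```text
clk 15.75 tray [  -3.5 -127.4   58.5] gap -0.0002089612940351913 F [-0.42  0.21  0.1 ]
rot err (tool deg) [0.01 0.28 0.18]
to (0, -100, 66) tool cm [-0.75 -2.74 -0.35]
```

Request:
{"op": "drive_tool", "data": {"plan": [[[-0.2,-0.6,0,0,0,0,0],[-0.1,-0.6,0,0,0,0,0],[-0.1,-0.6,0,0,0,0,0],[0,-0.6,0,0,0,0,0],[0,-0.6,0,0,0,0,0]]]}}

```text
clock: 16.17
tcp_pos: [0.601, -0.083, 0.0667]
orientation: [0.088, 0.702, 0.087, -0.701]
wrist_force: [-0.6, -1.0, 1.2]
finger_gap: 0.0
```

Request:
{"op": "drive_tool", "data": {"plan": [[[0,-0.5,0,0,0,0,0],[0,-0.5,0,0,0,0,0],[0,-0.5,0,0,0,0,0],[0.1,-0.3,0,0,0,0,0],[0,0,0,0,0,0,0]]]}}

```text
clock: 16.58
tcp_pos: [0.5956, -0.0649, 0.0641]
orientation: [-0.087, -0.702, -0.088, 0.702]
wrist_force: [0.0, 1.2, 1.2]
finger_gap: 0.0003
```

Run:
```python
from go import *
rep((0,-76,56),(0,-70,49),(0,-66,40))
im=env.read_camera("side")[:,:,::-1]; a=cv2.resize(im[80:240,220:370],None,fx=3.6,fy=3.6)
cv2.imwrite("pics/s9.png",a)
```

```text
clk 16.5833 tray [ -1.2 -80.1  64.1] gap 0.0002707228098387763 F [0.02 1.22 1.24]
rot err (tool deg) [0.05 0.   0.05]
to (0, -76, 56) tool cm [ 0.81 -0.41 -0.12]
to (0, -70, 49) tool cm [ 0.7 -0.6  0. ]
to (0, -66, 40) tool cm [ 0.9 -0.4  0. ]
```

View pics/s9.png

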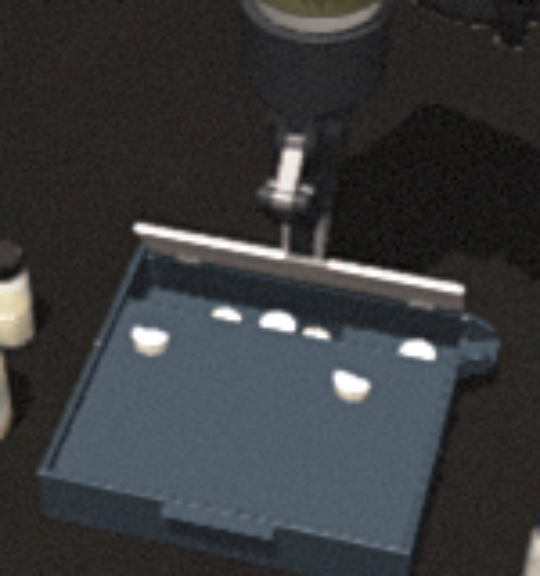

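The cover is now leaning over the trough, about 55–60°, with 1–2 N on the finger. I'll follow the arc down.

Request:
{"op": "drive_tool", "data": {"plan": [[[0.4,-0.3,0,0,0,0,0],[0.4,-0.3,0,0,0,0,0],[0.4,-0.3,0,0,0,0,0],[0.4,-0.2,0,0,0,0,0],[0.4,-0.2,0,0,0,0,0]]]}}

```text
clock: 17.05
tcp_pos: [0.5926, -0.053, 0.0437]
orientation: [-0.087, -0.702, -0.087, 0.702]
wrist_force: [1.2, -0.8, 0.8]
finger_gap: -0.0
```

Run:
```python
from go import *
rep((0,-66,40))
im=env.read_camera("side")[:,:,::-1]; a=cv2.resize(im[80:240,220:370],None,fx=3.6,fy=3.6)
cv2.imwrite("pics/s10.png",a)
```

```text
clk 17.05 tray [ -1.3 -67.8  43.7] gap -2.7465731337372417e-06 F [ 1.2  -0.76  0.84]
rot err (tool deg) [-0.01  0.01  0.01]
to (0, -66, 40) tool cm [ 0.37 -0.18 -0.13]
```

View pics/s10.png

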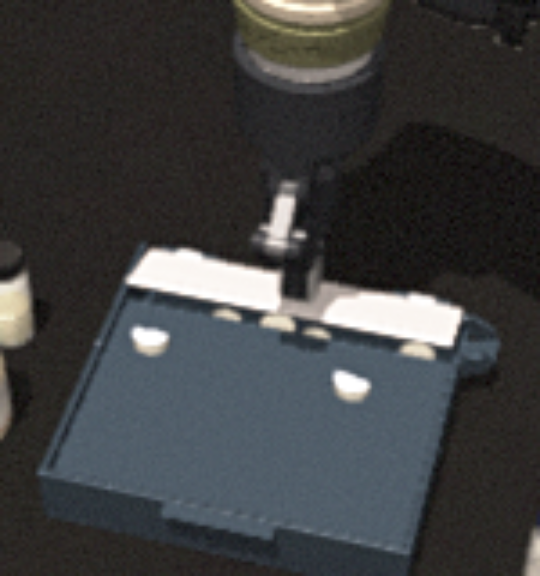

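The cover is nearly down, and the halves are clear of its edge. Now press gently.

Request:
{"op": "drive_tool", "data": {"plan": [[[0.2,-0.2,0,0,0,0,0],[0.2,-0.2,0,0,0,0,0],[0.2,-0.2,0,0,0,0,0],[0.1,0,0,0,0,0,0],[0,0,0,0,0,0,0]]]}}

```text
clock: 17.52
tcp_pos: [0.5909, -0.0473, 0.0369]
orientation: [-0.087, -0.701, -0.087, 0.702]
wrist_force: [0.3, -0.6, -0.2]
finger_gap: 0.0002
```

Run:
```python
from go import *
rep((0,-60,33.5))
```

```text
clk 17.5167 tray [ -1.5 -61.8  36.9] gap 0.0001503956819591665 F [ 0.25 -0.58 -0.16]
rot err (tool deg) [0.   0.03 0.03]
to (0, -60, 33.5) tool cm [ 0.34 -0.18 -0.15]
```

Request:
{"op": "drive_tool", "data": {"plan": [[[0.1,-0.2,0,0,0,0,0],[0.1,-0.2,0,0,0,0,0],[0.1,0,0,0,0,0,0],[0.1,0,0,0,0,0,0],[0,0,0,0,0,0,0]]]}}

```text
clock: 17.93
tcp_pos: [0.5902, -0.0433, 0.0336]
orientation: [0.087, 0.702, 0.087, -0.702]
wrist_force: [-0.5, 1.1, 3.4]
finger_gap: -0.0002
```

Request:
{"op": "drive_tool", "data": {"plan": [[[0.1,0,0,0,0,0,0],[0.1,0,0,0,0,0,0],[0,0,0,0,0,0,0],[0,0,0,0,0,0,0],[0,0,0,0,0,0,0]]]}}

```text
clock: 18.35
tcp_pos: [0.5903, -0.0434, 0.0334]
orientation: [0.087, 0.702, 0.087, -0.701]
wrist_force: [-5.6, 1.9, 15.3]
finger_gap: -0.0003
```

It stops at z = 33.4 mm (shut is 33.5) with 15 N on it, so it is seated. I'll lift away and check.

Request:
{"op": "drive_tool", "data": {"plan": [[[-0.5,0,0,0,0,0,0],[-1.5,0,0,0,0,0,0],[-3,0,0,0,0,0,0],[-3,1,0,0,0,0,0],[-3,2,0,0,0,0,0]]]}}

```text
clock: 18.77
tcp_pos: [0.5965, -0.0711, 0.1419]
orientation: [-0.088, -0.701, -0.089, 0.702]
wrist_force: [1.2, -0.5, 1.3]
finger_gap: -0.0002
```

Request:
{"op": "drive_tool", "data": {"plan": [[[0,3.5,0,0,0,0,0],[0,3.5,0,0,0,0,0],[0,3.5,0,0,0,0,0],[0,3.5,0,0,0,0,0],[0,0,0,0,0,0,0]]]}}

```text
clock: 19.18
tcp_pos: [0.6331, -0.2151, 0.1406]
orientation: [0.086, 0.702, 0.084, -0.702]
wrist_force: [0.1, -0.2, -0.1]
finger_gap: 0.0002
```

Run:
```python
from go import *
rep()
im=env.read_camera("side")[:,:,::-1]; a=cv2.resize(im[100:260,180:390],None,fx=3.6,fy=3.6)
cv2.imwrite("pics/s11.png",a)
im=env.read_camera("top")[:,:,::-1];cv2.imwrite("pics/t11f.png",im);big=cv2.resize(im[130:285,255:410],(600,600),interpolation=cv2.INTER_CUBIC); cv2.imwrite("pics/t11.png",big)
d=cv2.absdiff(im,cv2.imread("pics/top0.png")).max(2)>60
n,l,s,c=cv2.connectedComponentsWithStats(d.astype(np.uint8)); print([(s[i].tolist()) for i in range(1,n) if s[i,4]>15])
```

```text
clk 19.1833 tray [  -1.7 -234.9  140.6] gap 0.0001507827629191647 F [ 0.14 -0.19 -0.14]
rot err (tool deg) [-0.34 -0.05 -0.2 ]
[[426, 39, 134, 381, 20650], [335, 140, 62, 110, 3786], [442, 154, 19, 16, 132], [305, 184, 11, 11, 99], [318, 196, 12, 11, 102], [493, 212, 5, 5, 18], [300, 215, 12, 11, 103], [317, 243, 12, 11, 105], [452, 330, 5, 6, 21], [262, 370, 42, 25, 490], [351, 371, 18, 3, 50], [227, 374, 34, 46, 953], [274, 390, 73, 30, 1134]]
```

View pics/s11.png

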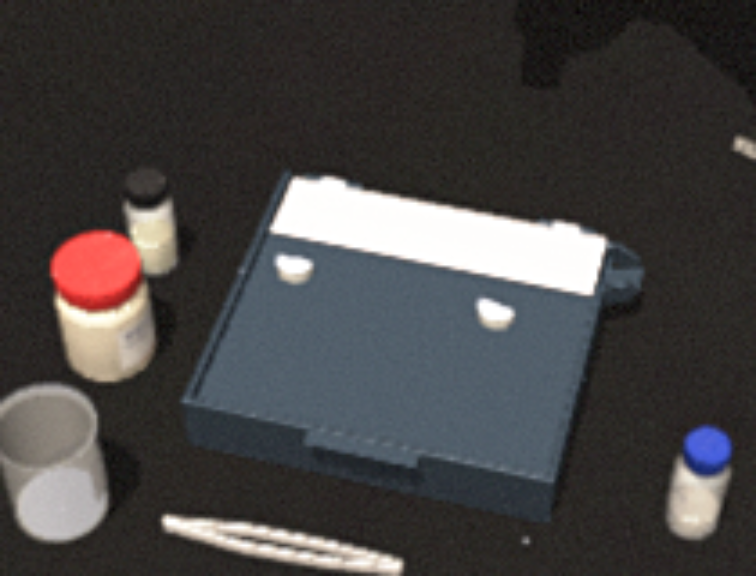

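View pics/t11.png

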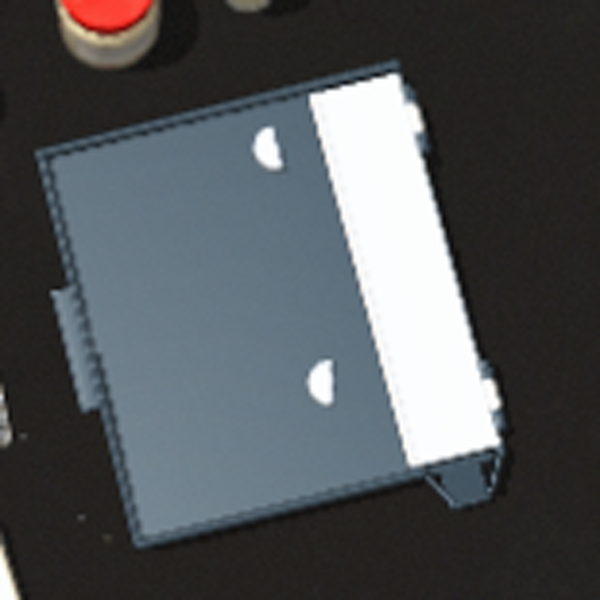

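The cover lies flat over the trough and both halves are on the deck. The changes outside the tray come only from the arm itself. One last edge check, then I hand in.

Run:
```python
from go import *
w=toplane(f([(310,95),(408,466)]),.0335,"top"); print(((w[:,:2]-t)@Rz*1000).round(1))
s=env.get_state(); print(s['wrist_force'].round(1),abs(s['qvel']).max().round(3))
print(env.hand_in())
```

```text
[[ 95.8 -43.5]
 [-91.6 -43.1]]
[-0.4  0.2 -0.2] 0.038
the job is handed in; nothing more can be done
None
```

I swept the four whole discs one at a time along their lanes into the trough with the closed fingers. Then I pushed the cover over from outside, pressed it down and handed in at about 19 s of the 54 s allowed.

- **Discs:** before closing, the top and side views showed all four in the trough, two flat and two on edge. Wrist force readings during the sweeps stayed around 1 N, which is noise level.
- **Halves:** both are still on the deck where they started.
- **Cover:** the fingertip stopped on it at z = 33.4 mm, against 33.5 mm for shut, with 15 N pressing. It stayed flat after I lifted away.
- **Bystanders:** comparing the top pictures from start and end shows none of them changed. The only other changes were the pieces I moved, the cover and the arm.

**One check disagreed:** the cover's free edge measured y ≈ -43 mm in the tray's frame, against -47 mm expected. That gap is about 2 pixels plus calibration error. I relied on the press height and the pictures instead.

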